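Lock a T-head anchor into a slotted bench rail

ROBOT

A 6-joint arm with a two-finger parallel gripper is mounted at the origin on a cart in front of the work surface, level with it; the furniture and walls round the work are solid. World frame = base frame: x ahead of the robot, y to its left, z up, the work surface at z = 0. Lengths are in mm, angles in rad, forces in N, time in s.
With the tool pointing down it reaches from about 300 to 775 mm from the base axis. Payload 14.6 kg.
Tool frame: the origin (TCP) lies between the finger pads, 19 mm behind the fingertips; this is the grasp point; z points along the fingers, y is the line along which they close (so a half turn about z gives the same grasp; the last joint's range is limited). The gripper opens to 94 mm and grips with 3 to 60 N. Pads are 16 mm wide; open, the fingers measure 119 mm over their backs; the gripper's body (75 mm by 177 mm) begins 78 mm behind the grasp point.
Start: joints at [1.245, 0.3, 1.521, -0, 1.321, -0.067], TCP at [140.754, 531.674, 224.246] pointing down, gripper open.
Joint ranges: [-3.03, 3.03], [-0.79, 2.21], [0.23, 2.52], [-1.04, 4.18], [0, 3.07], [-2.55, 2.55]. Speed limits (rad/s): [2.22, 2.22, 2.57, 3.14, 3.14, 3.14].

INTERFACE

Orientations are given as [roll, pitch, yaw] about the fixed x, y, z axes, in that order (R = Rz(yaw) Ry(pitch) Rx(roll)).
In Python, from cell import manip gives the robot as it stands.
- The arm moves only by the shell command python3 -m creep 'ROWS' [OPENING] [FORCE]. ROWS is one flat JSON list of numbers that holds 1 to 5 rows one after another, with no inner brackets; each row has 6 numbers: dx, dy, dz in mm, then a rotation vector rx, ry, rz in rad; each row is the pose to reach, as a shift and turn from the pose commanded when the command began, along the tool's axes at that moment; what a row does not reach only later rows make up. A row lasts 1/10 s, in which the tool goes at most 50 mm and 0.15 rad, less where a joint would pass 70% of its speed; a pose out of reach is approached as far as the arm can. OPENING is the finger opening in mm, set as the command begins (- or left out keeps the last). The fingers move at their own pace and stop on an object; FORCE is the grip in N (left out, the last holds). Time passes only in rows, so rows that do not move let the fingers close. It prints the time, the measured TCP pose, the force, the opening and the grip force at its end. Input that does not fit is refused with a message, and nothing moves.
- manip.read_state(): the state, without advancing time (a new reading comes with each control period).
- manip.camera(name): name is "side" or "top" or "wrist"; returns (picture, depth): 480x640x3 uint8, red, green, blue; 480x640 float32, mm along the optical axis (not along the pixel's ray), 0 where there is no reading.
- manip.camera_info(name): a dict with "K" (3x3 intrinsics, pixels), "rvec" (rotation vector, rad) and "tvec" (3), from world to camera coordinates, as OpenCV has them; the wrist camera has in their place "mount" (4x4, takes a point from camera to tool coordinates, whose origin is the TCP and whose axes are the flange's). Camera axes: x right, y down, z forward; pixel columns grow to the right and rows downward; lengths in mm; the calibration is good to about 2 mm. A picture is of the moment at which its call begins: read the wrist's pose just before it. camera_info takes no time and is no camera call.
- manip.sign_off(): hands the job in; it is judged then, once.
The state is a dict: "clock": time; "joints": joint angles; "qd": joint speeds; "effort": joint torques, N m; "eef_pos": TCP position; "eef_rot": TCP orientation; "wrist_force": force on the tool from outside, world axes, zero at the start; "moment": the same for the moment, N m; "finger_gap": finger opening in mm; "finger_force": force on a finger pad.
Only numpy, scipy, OpenCV 4.12 (cv2) and the standard library are available. Lean on these libraries where they do the work, as an engineer would, in place of code of your own. Each camera call takes 0.05 s, during which the arm holds its last target. There are 200 camera calls.

TASK

Pick up the orange-handled T-head anchor and put its steel head lengthwise down through the slot of the aluminium rail, next to the rail's green end. Slide it gently along the slot, away from the green end, until you feel it meet the hidden stop, then give it a quarter turn so that its head catches under the lips, and let go. Never force it against the rail, and leave the other things where they lie.

Things in the scene. Friction and masses are not known exactly. Their poses are not given: they have to be found in the camera images.
- anchor: loose T-head anchor, 0.13 to 0.21 kg, upright on its steel head. Origin: centre of the head's underside; z up, x along the head. Head z 0 to 8 mm, 33.5 long (x, ends rounded to 17 mm radius about z), 15 wide (y); stem 11 across, z 8 to 16; round flange 36 across, z 16 to 21; orange handle 36 (x) by 16 (y), z 21 to 66
- anchor_grip (a point): point on the anchor's axis, 47 mm above its origin: TCP height for gripping the handle across its 16 mm (y); the fingertips then clear the flange by 7 mm
- rail: fixed slotted aluminium rail, 60 mm wide (y), 27 high. Origin: underside, on the slot's centre line; z up; x along the slot from the green end block (x -95 to -75 mm) to the grey one (63.5 to 90). Slot 18 wide; lips z 22 to 27, floor z 6. Inserted, the anchor's flange rests on the lips with its origin at z 11; raised to z 14, a turned head meets the lips. Rail forces must stay below 15 N
- rail_entry (a point): point on the slot's centre line at the lips' top, 50 mm from the rail's origin toward the green end (rail x -50 mm): put the anchor's head in here, its x axis along the slot (either way round). It must go in at rail x below -20 mm
- rail_far (a point): far end of the slot at the lips' top (rail x 63.5). Under the lips guides 18 mm apart keep the head from turning, except in one bay 35 mm long, 50 wide, closed at its far end by a rigid stop. The turning place is anywhere from rail x 0 to 45 mm, not measured: feel for the stop. Touching it the anchor is 1.5 mm past that place: back off 1.5 mm, then turn either way (play +-1.5 mm)
- tape_roll: roll of cream tape lying flat, 67 mm across, 19 high; leave alone; origin: centre of its underside
- timer: small white timer with orange button, 62x62x20; leave alone; origin: centre of its underside
- ointment: white ointment tube with green cap, 102x30x19, lying; leave alone; origin: centre of its underside
There are look-alikes about, which are no part of the job. Leave any turquoise or yellow look-alike of the anchor alone.

How it is judged:
By the outcome, as a careful person would: the job done as asked, in the order asked, and still so for the second after the job is handed in, with the robot touching nothing.
It also fails if it takes over 56 s, if anything falls off the work surface, if the arm or the gripper's body presses on something with over 40 N, if the wrist force passes 120 N, or if a joint passes its speed limit or range.

## Working session

There is one attempt and no reset: what is moved stays moved. The work goes in short steps, Python scripts to look and compute and a shell command to move; the robot and the scene stay as the last step left them, time stands still between calls to the robot, and variables do not carry over. Pictures are saved under pics/ and viewed, at most 10 in all, crops included, and the job is handed in when it is done.

```bash
ls; mkdir -p pics
python3 - <<'E'
from cell import manip
import cv2,numpy as np
s=manip.read_state();print(s)
ims=[]
for n in("top","side"):
    p,d=manip.camera(n);i=manip.camera_info(n);np.savez(f"{n}.npz",p=p,d=d,K=i["K"],r=i["rvec"],t=i["tvec"])
    cv2.imwrite(f"pics/{n}0.png",p[:,:,::-1]);print(n,i)
print(manip.camera_info("wrist"))
E
```

```text
pics
{'clock': 0.0, 'joints': array([ 1.24537336e+00,  3.00471166e-01,  1.52158265e+00, -3.78683814e-05,
        1.32070176e+00, -6.65981052e-02]), 'qd': array([-7.11475350e-04, -5.77763762e-05, -6.32914984e-04, -1.90343224e-04,
       -2.58909636e-04, -8.57915895e-04]), 'effort': array([-7.92906267e-04, -5.31806481e+01, -3.52734804e+01,  7.08226603e-02,
        2.43505149e-02, -1.13238042e-05]), 'eef_pos': array([140.70248915, 531.44656413, 223.68562106]), 'eef_rot': array([-3.14042987e+00, -4.07927833e-05,  2.88277716e+00]), 'wrist_force': array([-0.55296035,  0.17175019, -0.15895989]), 'moment': array([ 0.05065749, -0.0034209 ,  0.00265863]), 'finger_force': 0.0, 'finger_gap': 93.83673201824877}
top {'K': array([[451.77088516,   0.        , 316.14599065],
       [  0.        , 451.77088516, 238.82188099],
       [  0.        ,   0.        ,   1.        ]]), 'rvec': array([ 2.1793644 , -2.15519689,  0.09765527]), 'tvec': array([-88.64239025, 603.87010462, 841.53317216])}
side {'K': array([[535.95869972,   0.        , 319.7651802 ],
       [  0.        , 535.95869972, 244.53895133],
       [  0.        ,   0.        ,   1.        ]]), 'rvec': array([ 0.44456638, -2.68822198,  1.27184278]), 'tvec': array([537.44889223, 228.48348035, 692.80956232])}
{'K': array([[390.319027  ,   0.        , 307.88612013],
       [  0.        , 390.319027  , 239.06038381],
       [  0.        ,   0.        ,   1.        ]]), 'mount': array([[-4.34927245e-04, -9.62652948e-01, -2.70738088e-01,
         7.87031210e+01],
       [ 9.99999902e-01, -3.96757054e-04, -1.95716295e-04,
        -1.34155152e+00],
       [ 8.09896220e-05, -2.70738146e-01,  9.62653027e-01,
        -1.60969476e+02],
       [ 0.00000000e+00,  0.00000000e+00,  0.00000000e+00,
         1.00000000e+00]])}
```

View pics/top0.png

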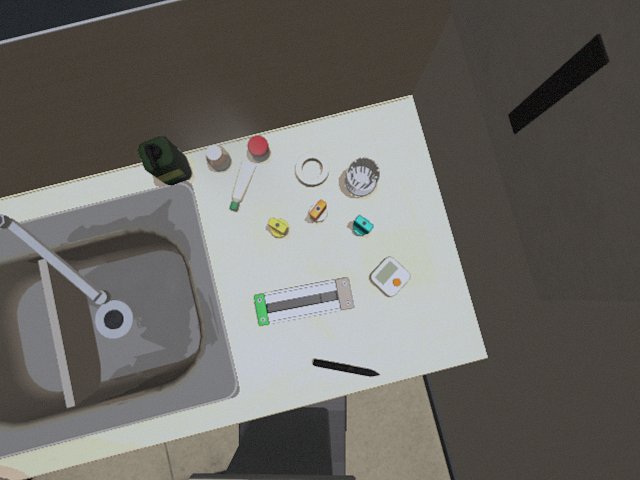

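View pics/side0.png

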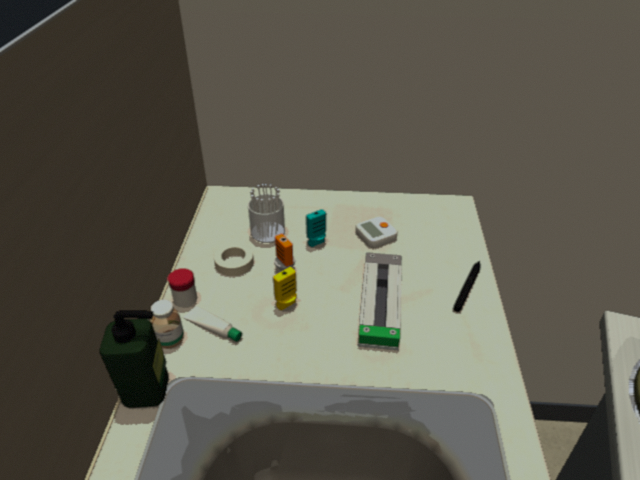

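The top picture shows these candidates for the anchor:
- orange (319,211), side (284,250): the one wanted
- yellow (278,227): look-alike
- turquoise (363,225): look-alike
- the timer's orange button (396,283)

The rail has its green end at (261,309) and its grey end at (345,293).

```bash
cat > h.py <<'E'
import cv2,numpy as np
from scipy.spatial.transform import Rotation as R
from cell import manip
class Cam:
    def __init__(s,n,p=None,d=None,st=None):
        i=manip.camera_info(n);s.K=i["K"]
        if n=="wrist":
            st=st or manip.read_state();T=np.eye(4);T[:3,:3]=R.from_euler("xyz",st["eef_rot"]).as_matrix();T[:3,3]=st["eef_pos"]
            M=T@i["mount"];s.Rw=M[:3,:3];s.c=M[:3,3]
        else:
            Rm=cv2.Rodrigues(i["rvec"])[0];s.Rw=Rm.T;s.c=-Rm.T@i["tvec"]
        s.p,s.d=(p,d) if p is not None else manip.camera(n)
    def ray(s,uv):
        uv=np.atleast_2d(uv).astype(float);return np.c_[uv,np.ones(len(uv))]@np.linalg.inv(s.K).T@s.Rw.T
    def plane(s,uv,z):
        r=s.ray(uv);return s.c+r*((z-s.c[2])/r[:,2:])
    def cloud(s,uv):
        uv=np.asarray(uv);return s.c+s.ray(uv)*s.d[uv[:,1],uv[:,0]][:,None]
    def proj(s,X):
        q=(np.atleast_2d(X)-s.c)@s.Rw@s.K.T;return q[:,:2]/q[:,2:]
    def mask(s,h0,h1,smin=150,vmin=60,box=None):
        hsv=cv2.cvtColor(s.p,cv2.COLOR_RGB2HSV);m=cv2.inRange(hsv,(h0,smin,vmin),(h1,255,255))
        if box:
            b=np.zeros_like(m);b[box[1]:box[3],box[0]:box[2]]=1;m*=b
        n,l,st,ce=cv2.connectedComponentsWithStats(m);k=1+np.argmax(st[1:,4]);return np.argwhere(l==k)[:,::-1]
def tri(c1,u1,c2,u2):
    a=c1.ray(u1)[0];b=c2.ray(u2)[0];t=np.linalg.lstsq(np.c_[a,-b],c2.c-c1.c,rcond=None)[0]
    p,q=c1.c+a*t[0],c2.c+b*t[1];return (p+q)/2,np.linalg.norm(p-q)
E
python3 - <<'E'
from h import *
np.set_printoptions(precision=1,suppress=True)
C={n:Cam(n,*(lambda z:(z["p"],z["d"]))(np.load(n+".npz"))) for n in("top","side")}
print(C["top"].c,C["side"].c)
for nm,h,bt,bs in(("orange",(5,17),(300,190,340,230),(265,225,300,275)),("green",(45,80),(245,285,280,335),(350,310,410,350)),("yellow",(22,33),(260,210,300,245),(265,260,305,315)),("turq",(80,100),(345,210,380,240),(300,205,330,250))):
    for n,b in(("top",bt),("side",bs)):
        c=C[n];uv=c.mask(*h,box=b);X=c.cloud(uv);zt=np.percentile(X[:,2],95);T=X[X[:,2]>zt-8]
        print(nm,n,len(uv),uv.mean(0),"ztop",zt,"ctr top",np.median(T,0),T.mean(0),cv2.minAreaRect(T[:,:2].astype(np.float32)))
c=C["top"];hsv=cv2.cvtColor(c.p,cv2.COLOR_RGB2HSV)
# points above table near the rail from depth
v,u=np.mgrid[260:345,240:370];uv=np.c_[u.ravel(),v.ravel()];X=c.cloud(uv);m=(X[:,2]>18)&(X[:,2]<40);print("rail",m.sum(),np.median(X[m],0),cv2.minAreaRect(X[m][:,:2].astype(np.float32)))
big=np.hstack([cv2.resize(C["top"].p[190:235,290:350],(480,360)),cv2.resize(C["side"].p[225:275,260:310],(300,360))]);cv2.imwrite("pics/crop1.png",big[:,:,::-1])
E
```

```text
[519.6 -89.3 895.9] [387.  542.6 613.9]
orange top 20 [320.9 210.8] ztop 107.92247229964161 ctr top [519.6 -89.3 895.9] [519.6 -89.3 895.9] ((519.6052856445312, -89.3466567993164), (0.0, 0.0), 0.0)
orange side 358 [283.9 251. ] ztop 67.14458549602995 ctr top [655.4 -75.7  65.4] [651.7 -66.4  74. ] ((520.2266235351562, 220.61532592773438), (25.180509567260742, 696.5308227539062), 24.55481719970703)
green top 62 [258.  310.4] ztop 29.333037146927623 ctr top [466.6  27.4  26.7] [466.9  27.4  26.5] ((467.7813415527344, 25.584890365600586), (56.79542922973633, 11.62662124633789), 13.540962219238281)
green side 360 [378.9 332.4] ztop 29.700611574712855 ctr top [468.7  27.2  27.6] [468.3  29.3  30.8] ((415.58673095703125, 275.5108642578125), (55.435115814208984, 534.4059448242188), 12.04123592376709)
yellow top 4 [268.8 223. ] ztop 67.34025086403861 ctr top [630.    5.7  64.4] [629.9   6.1  64.8] ((630.1369018554688, 5.912721633911133), (2.719611167907715, 2.5474467277526855), 45.61741256713867)
yellow side 723 [284.7 288. ] ztop 67.40309752243871 ctr top [625.8  -3.4  66.1] [621.7   5.6  75.2] ((517.58251953125, 263.57244873046875), (33.20391082763672, 615.320068359375), 21.997175216674805)
turq top 131 [363.5 223.3] ztop 68.24128342113113 ctr top [ 631.7 -169.1   65.1] [ 629.7 -168.6   78.9] ((584.4902954101562, -126.33348083496094), (33.10747146606445, 145.65798950195312), 47.509761810302734)
turq side 109 [315.6 214.9] ztop 67.96749911924141 ctr top [ 630.5 -163.9   66.1] [ 630.7 -164.4   65.8] ((630.4744873046875, -165.63592529296875), (33.60881805419922, 13.834973335266113), 45.93152618408203)
rail 2498 [488.  -65.5  26.6] ((485.8527526855469, -59.26665496826172), (60.07889175415039, 185.5852508544922), 11.499932289123535)
```

View pics/crop1.png

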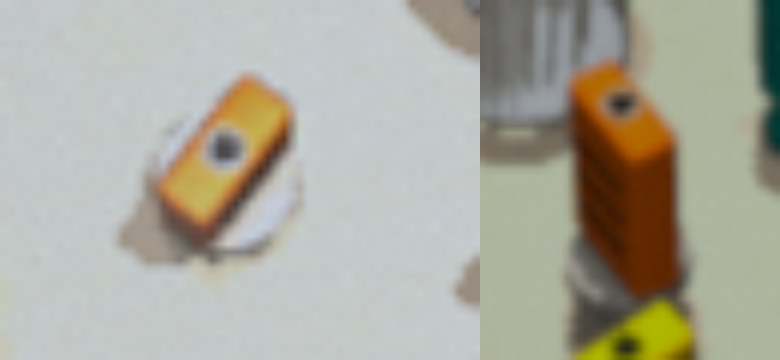

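The crop confirms the orange handle. Its top hole is at top pixel (318.0,208.4) and side pixel (283.7,239.2), clear of the yellow and turquoise ones. Next I'll triangulate.

Run:
```python
from h import *
np.set_printoptions(precision=1,suppress=True)
C={n:Cam(n,*(lambda z:(z["p"],z["d"]))(np.load(n+".npz"))) for n in("top","side")}
print("hole",tri(C["top"],(318,208.4),C["side"],(283.7,239.2)))
t=C["top"];uv=t.mask(3,24,90,60,box=(305,195,335,222));P=t.plane(uv,66)
X=t.cloud(uv);m=abs(X[:,2]-66)<8
print(len(uv),uv.mean(0),cv2.minAreaRect(X[m][:,:2].astype(np.float32)),m.sum(),X[m].mean(0))
q=t.plane([(290+245/8,190+75/8),(290+160/8,190+190/8)],66);d=q[0]-q[1];print("yaw",np.degrees(np.arctan2(d[1],d[0])))
s=manip.read_state();Rm=R.from_euler("xyz",s["eef_rot"]).as_matrix();print(Rm)
```

```text
hole (array([658.3, -85. ,  65.1]), np.float64(0.19896436960222233))
133 [317.8 209.1] ((658.192138671875, -84.68948364257812), (15.775738716125488, 34.26660919189453), 53.66179656982422) 113 [658.  -84.5  64.7]
yaw -35.504593234847434
[[-1.   0.3 -0. ]
 [ 0.3  1.  -0. ]
 [ 0.  -0.  -1. ]]
```

```bash
python3 -m creep '[-33, -23, 0, 0, 0, 0, -66, -46, 0, 0, 0, 0, -99, -69, 0, 0, 0, 0, -132, -92, 0, 0, 0, 0, -165, -116, 0, 0, 0, 0]'
python3 -m creep '[-33, -23, 0, 0, 0, 0, -66, -46, 0, 0, 0, 0, -99, -69, 0, 0, 0, 0, -132, -92, 0, 0, 0, 0, -165, -116, 0, 0, 0, 0]'
python3 -m creep '[-33, -23, 0, 0, 0, 0, -66, -46, 0, 0, 0, 0, -99, -69, 0, 0, 0, 0, -132, -92, 0, 0, 0, 0, -165, -116, 0, 0, 0, 0]'
python3 -m creep '[-33, -23, 0, 0, 0, 0.1, -66, -46, 0, 0, 0, 0.2, -99, -69, 0, 0, 0, 0.3, -132, -92, 0, 0, 0, 0.375, -163, -116, 0, 0, 0, 0.375]'
python3 -m creep '[0, 0, 0, 0, 0, 0, 0, 0, 0, 0, 0, 0]'
python3 - <<'E'
from h import *
s=manip.read_state();c=Cam("wrist",st=s);print(s["joints"],s["wrist_force"])
np.savez("w1.npz",p=c.p,d=c.d,Rw=c.Rw,c=c.c);cv2.imwrite("pics/w1.png",c.p[:,:,::-1])
E
```

```text
clock: 0.6
eef_pos: [271.3, 375.9, 224.1]
eef_rot: [-3.141, -0.0, 2.883]
wrist_force: [0.6, -0.4, 0.1]
finger_gap: 94.1
finger_force: 0.0
clock: 1.1
eef_pos: [401.1, 221.5, 224.2]
eef_rot: [-3.142, -0.0, 2.883]
wrist_force: [-0.4, 1.3, 0.1]
finger_gap: 93.6
finger_force: 0.0
clock: 1.6
eef_pos: [531.0, 67.1, 224.0]
eef_rot: [-3.141, -0.0, 2.883]
wrist_force: [0.9, 1.2, 0.3]
finger_gap: 94.1
finger_force: 0.0
clock: 2.1
eef_pos: [658.9, -86.6, 223.7]
eef_rot: [-3.141, -0.001, 2.505]
wrist_force: [-0.2, 0.4, 0.5]
finger_gap: 94.0
finger_force: 0.0
clock: 2.3
eef_pos: [657.9, -85.6, 223.2]
eef_rot: [-3.141, -0.002, 2.507]
wrist_force: [0.7, 1.1, 0.2]
finger_gap: 93.8
finger_force: 0.0
[-1.84611751e-01  5.61798523e-01  1.15410833e+00  1.66617196e-04
  1.42730969e+00 -1.12076310e+00] [0.72678597 1.05554497 0.19060674]
```

View pics/w1.png

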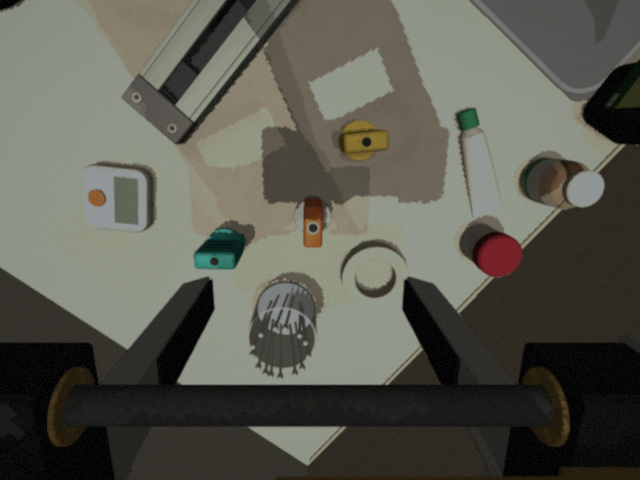

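The wrist view shows the orange anchor's hole at (313,228), with the handle vertical in the picture. The whisk jar is at (285,320), turquoise at (219,252) and yellow at (365,141). I'll measure precisely and check the jar's clearance.

Run:
```python
from h import *
np.set_printoptions(precision=1,suppress=True)
s=manip.read_state();z=np.load("w1.npz");c=Cam("wrist",z["p"],z["d"],s);c.Rw,c.c=z["Rw"],z["c"]
zt=np.load("top.npz");t=Cam("top",zt["p"],zt["d"]);zs=np.load("side.npz");sd=Cam("side",zs["p"],zs["d"])
print(s["eef_pos"],s["eef_rot"])
uv=c.mask(3,17,120,60,box=(290,180,340,255));X=c.cloud(uv);m=abs(X[:,2]-66)<3;print(m.sum(),X[m].mean(0),cv2.minAreaRect(X[m][:,:2].astype(np.float32)))
print("hole w-top",tri(c,(313,228),t,(318,208.4)),"w-side",tri(c,(313,228),sd,(283.7,239.2)),c.plane((313,228),66))
v,u=np.mgrid[0:300,150:450];uv=np.c_[u.ravel(),v.ravel()];X=t.cloud(uv)
Rt=R.from_euler("xyz",s["eef_rot"]).as_matrix();L=(X-[658.2,-84.7,0])@Rt
for lo,hi in((15,60),(60,100),(100,300)):
    m=(X[:,2]>lo)&(X[:,2]<hi)&(abs(L[:,0])<75)&(abs(L[:,1])<125)
    for q in np.unique(np.round(L[m][:,:2]/20)*20,axis=0): print(lo,q,end=' ')
    print()
m=(X[:,2]>20)&(X[:,2]<40)
```

```text
[657.7 -84.8 223.7] [-3.1 -0.   2.5]
539 [659.1 -83.2  66.3] ((659.616455078125, -83.55414581298828), (14.50286865234375, 34.353355407714844), 53.449493408203125)
hole w-top (array([659.7, -84.6,  64.3]), np.float64(2.8641114097100515)) w-side (array([659.6, -84.4,  65.5]), np.float64(2.66405749868684)) [[660.8 -84.   66. ]]
15 [-80. -40.] 15 [-80. -20.] 15 [-80.  40.] 15 [-80.  80.] 15 [-80. 100.] 15 [-60.  40.] 15 [-60.  80.] 15 [-60. 100.] 15 [ -40. -100.] 15 [-40. -80.] 15 [-40.  40.] 15 [-40.  60.] 15 [-40.  80.] 15 [-40. 100.] 15 [ -20. -100.] 15 [-20. -80.] 15 [-20. -60.] 15 [-20. -20.] 15 [-20.  -0.] 15 [-20.  20.] 15 [ -0. -20.] 15 [ 0. -0.] 15 [-0. 20.] 15 [ 20. -20.] 15 [20. -0.] 15 [  60. -120.] 15 [60. 20.] 15 [60. 40.] 15 [60. 60.] 15 [  80. -120.] 15 [80. 20.] 
60 [-80. -40.] 60 [-80. -20.] 60 [ -40. -100.] 60 [-40. -80.] 60 [-40. -60.] 60 [ -20. -100.] 60 [-20. -80.] 60 [-20. -60.] 60 [-20.   0.] 60 [ 0. -0.] 60 [20. -0.] 60 [60. 20.] 60 [60. 40.] 60 [60. 60.] 60 [80. 20.] 60 [80. 40.] 60 [80. 60.]
```

```bash
python3 -m creep '[-1, 1, 35, 0, 0, 0, -1, 1.3, 70, 0, 0, 0, -1, 1.3, 105, 0, 0, 0, -1, 1.3, 130, 0, 0, 0, -1, 1.3, 140, 0, 0, 0]' 45 25
python3 -m creep '[0, 0, 12, 0, 0, 0, 0, 0, 24, 0, 0, 0, 0, 0, 33, 0, 0, 0, 0, 0, 37, 0, 0, 0, 0, 0, 37, 0, 0, 0]'
python3 -m creep '[0, 0, 0, 0, 0, 0, 0, 0, 0, 0, 0, 0, 0, 0, 0, 0, 0, 0, 0, 0, 0, 0, 0, 0, 0, 0, 0, 0, 0, 0]' 5 25
```

```text
clock: 2.85
eef_pos: [658.3, -83.4, 82.1]
eef_rot: [-3.14, -0.003, 2.509]
wrist_force: [-0.0, 0.4, -0.3]
finger_gap: 57.4
finger_force: 0.0
clock: 3.35
eef_pos: [659.6, -84.8, 47.0]
eef_rot: [-3.141, -0.0, 2.508]
wrist_force: [0.7, -0.6, 0.7]
finger_gap: 45.2
finger_force: 0.0
clock: 3.85
eef_pos: [659.8, -84.8, 47.5]
eef_rot: [3.141, 0.0, 2.508]
wrist_force: [-0.7, 1.2, 2.1]
finger_gap: 16.1
finger_force: 25.0
```

```bash
python3 -m creep '[0, 0, -10, 0, 0, 0, 0, 0, -35, 0, 0, 0, 0, 0, -70, 0, 0, 0, 0, 0, -100, 0, 0, 0, 0, 0, -120, 0, 0, 0]'
python3 -m creep '[38, -10, 0, 0, 0, 0.14, 76, -20, 0, 0, 0, 0.29, 115, -30, 0, 0, 0, 0.43, 153, -40, 0, 0, 0, 0.58, 190, -50, 0, 0, 0, 0.72]'
python3 -m creep '[0, 0, 0, 0, 0, 0.017, 0, 0, 0, 0, 0, 0.017, 0, 0, 0, 0, 0, 0.017]'
python3 - <<'E'
from h import *
s=manip.read_state();c=Cam("wrist",st=s);print(s["joints"],s["wrist_force"])
np.savez("w2.npz",p=c.p,d=c.d,Rw=c.Rw,c=c.c);cv2.imwrite("pics/w2.png",c.p[:,:,::-1])
E
```

```text
clock: 4.35
eef_pos: [660.0, -84.9, 170.5]
eef_rot: [3.14, 0.002, 2.508]
wrist_force: [0.3, 0.4, -1.9]
finger_gap: 16.2
finger_force: 25.0
clock: 4.85
eef_pos: [475.3, -12.1, 167.7]
eef_rot: [3.141, 0.0, 1.782]
wrist_force: [-0.1, 0.4, -0.6]
finger_gap: 15.9
finger_force: 25.0
clock: 5.15
eef_pos: [477.7, -12.8, 167.7]
eef_rot: [3.141, 0.0, 1.772]
wrist_force: [1.0, -0.5, -0.9]
finger_gap: 16.1
finger_force: 25.0
[-1.03464327e-01  1.97169431e-01  1.78799561e+00 -5.18139177e-05
  1.15540673e+00 -3.04780849e-01] [ 1.0429063  -0.49484001 -0.89066519]
```

View pics/w2.png

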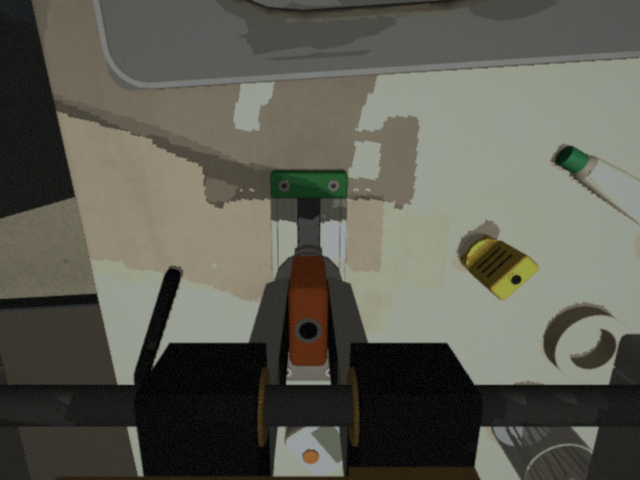

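The wrist view shows the green block at columns 271–348, rows 170–198. The slot opens below it at columns about 298–320, and the held anchor's hole is at (308,330). Next I'll fit the slot's line.

Run:
```python
from h import *
np.set_printoptions(precision=2,suppress=True)
s=manip.read_state();W=[]
for f in("w1","w2"):
    z=np.load(f+".npz");c=Cam("wrist",z["p"],z["d"],s);c.Rw,c.c=z["Rw"],z["c"];W.append(c)
zt=np.load("top.npz");t=Cam("top",zt["p"],zt["d"])
print(s["eef_pos"],s["eef_rot"])
u0=np.array([.199,-.98]);n0=np.array([.98,.199]);o=np.array([486.3,-61.7])
for nm,c,b in(("w1",W[0],(100,0,320,160)),("w2",W[1],(250,150,375,262)),("top",t,(240,260,370,345))):
    v,u=np.mgrid[b[1]:b[3],b[0]:b[2]];uv=np.c_[u.ravel(),v.ravel()];X=c.cloud(uv)
    a=(X[:,:2]-o)@u0;w=(X[:,:2]-o)@n0
    m=(abs(X[:,2]-27)<4)&(abs(a)<110)&(abs(w)<45)
    print(nm,m.sum(),"z",np.median(X[m,2]),"a",np.percentile(a[m],[.5,99.5]),"w",np.percentile(w[m],[.5,99.5]))
    f=(X[:,2]<20)&(abs(w)<14)
    mids=[]
    for k in np.arange(-70,60,5):
        q=(abs(a-k)<2.5)
        out=w[q&m];inn=w[q&f]
        if len(out)>15 and len(inn)>4: 
            neg=out[out<0];pos=out[out>0]
            if len(neg)>4 and len(pos)>4: mids.append((k,out.min(),neg.max(),pos.min(),out.max()))
    M=np.array(mids)
    if len(M)>2:
        print(M[::3]);print("outer mid fit",np.polyfit(M[:,0],(M[:,1]+M[:,4])/2,1),"inner",np.polyfit(M[:,0],(M[:,2]+M[:,3])/2,1))
# green block by rays at z 27/29
c=W[1];uv=c.mask(45,80,120,40,box=(250,150,375,205));r=cv2.minAreaRect(uv.astype(np.float32));print(r)
g=c.plane(cv2.boxPoints(r),27)[:,:2];print("green a,w",(g-o)@u0,(g-o)@n0)
uvt=t.mask(45,80,120,40,box=(245,285,280,335));print("green top tri",tri(c,uv.mean(0),t,uvt.mean(0)))
# slot edges in image
g=cv2.cvtColor(c.p,cv2.COLOR_RGB2GRAY).astype(int)
for r in(205,215,225,235,243): print(r,g[r,288:332])
```

```text
[477.68 -12.88 167.48] [3.14 0.   1.77]
w1 9296 z 27.47243775273401 a [-59.45  88.93] w [-28.07  31.57]
[[-30.    -9.25  -7.31  10.34  31.79]
 [-15.   -26.51  -7.01  10.69  31.64]
 [  0.   -28.52  -7.13  10.68  31.46]
 [ 15.   -29.    -7.49  10.62  31.68]
 [ 30.   -28.21  -1.85   0.9   31.68]]
outer mid fit [-0.12  3.14] inner [-0.02  1.53]
w2 5169 z 27.58934481389491 a [-95.27 -24.39] w [-28.61  30.69]
[[-70.   -28.77  -8.31  10.43  30.83]
 [-55.   -28.24  -8.42  10.59  30.5 ]
 [-40.   -28.67  -8.52  10.02  30.9 ]]
outer mid fit [-0.    0.88] inner [-0.01  0.43]
top 2365 z 26.67001430463472 a [-93.73  89.4 ] w [-29.56  29.86]
[[-70.   -29.62 -10.23   9.14  30.06]
 [-55.   -28.83  -9.33   9.74  29.42]
 [-40.   -30.01  -9.83  10.52  29.93]
 [-25.   -28.97  -9.     9.58  29.64]
 [-10.   -29.72 -10.1    9.19  29.79]
 [  5.   -28.78  -9.21   9.78  29.51]
 [ 20.   -29.69  -9.78   9.46  30.01]
 [ 35.   -28.6   -2.01   0.21  29.73]]
outer mid fit [-0.    0.19] inner [-0.01 -0.13]
((308.5, 184.0), (26.0, 75.0), 90.0)
green a,w [-96.38 -96.4  -76.34 -76.32] [-27.26  30.14  30.68 -27.77]
green
[... 204 characters left out ...]
69 70 67]
215 [67 69 66 66 65 66 66 67 65 47 24 23 26 26 29 22 28 21 20 21 30 20 25 24
 24 24 21 25 28 29 49 44 55 76 83 82 81 78 71 65 68 69 66 68]
225 [156 155 155 155 156 157 155 153 125  78  53  60  63  61  62  62  61  63
  63  65  62  61  61  62  63  63  63  61  63  62  43  49 112 147 156 157
 157 159 155 154 157 158 158 155]
235 [154 156 154 153 155 155 157 154 144  98  55  60  64  64  60  63  63  59
  63  61  64  58  62  62  61  61  62  61  58  62  54  53 118 151 155 158
 157 157 158 155 158 156 157 156]
243 [157 155 155 154 155 155 155 155 146 100  54  58  59  60  62  59  62  61
  61  61  60  62  59  60  59  58  60  62  61  58  54  53 121 154 156 157
 157 156 157 155 157 157 156 154]
```

Run:
```python
from h import *
np.set_printoptions(precision=2,suppress=True)
s=manip.read_state();z=np.load("w2.npz");c=Cam("wrist",z["p"],z["d"],s);c.Rw,c.c=z["Rw"],z["c"]
Rt=R.from_euler("xyz",s["eef_rot"]).as_matrix();T=lambda X:(X-s["eef_pos"])@Rt
g=cv2.cvtColor(c.p,cv2.COLOR_RGB2GRAY).astype(float)
def edges(r,lo,hi):
    x=np.arange(lo,hi);v=g[r,lo:hi];th=(np.median(v[:6])+np.median(v[len(v)//2-4:len(v)//2+4]))/2
    i=np.where(v<th)[0];a,b=i[0],i[-1];return x[a]-(th-v[a])/(v[a-1]-v[a]),x[b]+(th-v[b])/(v[b+1]-v[b])
E=np.array([(r,)+edges(r,288,332) for r in range(222,246)])
L=T(c.plane(E[:,[1,0]],27));Q=T(c.plane(E[:,[2,0]],27));M=(L+Q)/2
print("slot y tool",M[:,1].mean(),"width",(Q-L)[:,1].mean(),"slope",np.polyfit(M[:,0],M[:,1],1), "x range",M[[0,-1],0])
uv=c.mask(3,17,120,50,box=(280,250,335,370));X=c.cloud(uv);zt=s["eef_pos"][2]+19;m=abs(X[:,2]-zt)<4
P=T(X[m]);print("handle",m.sum(),P.mean(0),cv2.minAreaRect(P[:,:2].astype(np.float32)),"hole",T(c.plane((308,330),zt)))
# rail outer edges/green block yaw in tool
gv=c.mask(45,80,120,40,box=(250,150,375,205));G=T(c.plane(gv,27));print("green",G.min(0),G.max(0))
```

```text
slot y tool 0.0015942562549138655 width 18.662789034376132 slope [0.   0.01] x range [  6.8  -12.23]
handle 2477 [  2.03  -0.57 -18.9 ] ((-0.1769256591796875, -0.5564851760864258), (36.19103240966797, 15.526765823364258), 0.41669151186943054) hole [[ -0.68  -0.47 -19.  ]]
green [ 26.79 -29.   140.46] [ 46.87  29.16 140.48]
```

```bash
python3 -m creep '[-1, 0.2, 20, 0, 0, 0, -1, 0.2, 40, 0, 0, 0, -1, 0.2, 60, 0, 0, 0, -1, 0.2, 72, 0, 0, 0, -1, 0.2, 78, 0, 0, 0]'
python3 -m creep '[0, 0, 0, 0, 0, 0, 0, 0, 0, 0, 0, 0, 0, 0, 0, 0, 0, 0]'
python3 - <<'E'
from h import *
np.set_printoptions(precision=2,suppress=True)
s=manip.read_state();c=Cam("wrist",st=s);d=Cam("side");print(s["eef_pos"],s["eef_rot"])
np.savez("w3.npz",p=c.p,d=c.d,Rw=c.Rw,c=c.c)
Rt=R.from_euler("xyz",s["eef_rot"]).as_matrix();T=lambda X:(X-s["eef_pos"])@Rt
gv=c.mask(45,80,120,40);G=T(c.plane(gv,27));print("green",np.percentile(G,[.3,99.7],axis=0))
X=c.cloud(gv);print(np.median(X[:,2]))
uv=c.mask(3,17,120,50,box=(280,250,335,370));P=T(c.plane(uv,s["eef_pos"][2]+19));print("handle y",np.percentile(P[:,1],[1,99]))
a=cv2.resize(c.p[130:370,200:420],(550,600));b=cv2.resize(d.p[235:355,350:400],(250,600));cv2.imwrite("pics/c3.png",np.hstack([a,b])[:,:,::-1])
E
```

```text
clock: 5.7
eef_pos: [477.4, -13.7, 88.2]
eef_rot: [-3.14, -0.0, 1.771]
wrist_force: [0.0, 0.1, -2.0]
finger_gap: 15.6
finger_force: 25.0
clock: 6.0
eef_pos: [477.8, -13.6, 90.0]
eef_rot: [3.14, 0.0, 1.771]
wrist_force: [0.9, -0.4, -1.0]
finger_gap: 15.7
finger_force: 25.0
[477.82 -13.57  90.02] [3.14 0.   1.77]
green [[ 27.4  -29.05  62.96]
 [ 48.5   28.98  63.04]]
27.449541534839312
handle y [-8.15  6.84]
```

View pics/c3.png

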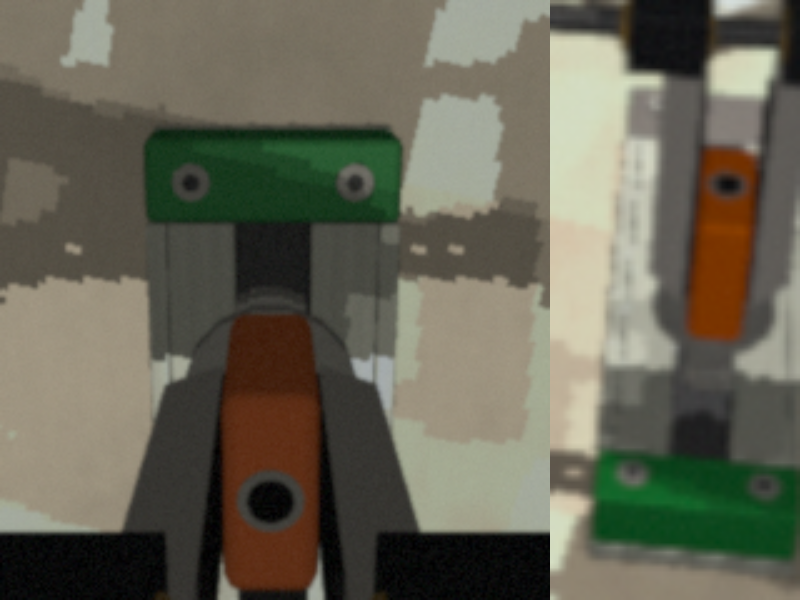

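The close view puts the slot's centre at column 273 of the crop and the handle's at 271. That is nearly aligned, so I'll nudge by +0.3 mm and go down gently.

```bash
python3 -m creep '[0, 0.3, 4, 0, 0, 0, 0, 0.3, 8, 0, 0, 0, 0, 0.3, 12, 0, 0, 0, 0, 0.3, 14, 0, 0, 0, 0, 0.3, 14, 0, 0, 0]'
python3 -m creep '[0, 0, 0.7, 0, 0, 0, 0, 0, 1.4, 0, 0, 0, 0, 0, 2, 0, 0, 0, 0, 0, 2.5, 0, 0, 0, 0, 0, 3, 0, 0, 0]'
python3 -c "from cell import manip;s=manip.read_state();print(s['eef_pos'],s['wrist_force'],s['moment'])"
```

```text
clock: 6.6
eef_pos: [477.5, -13.4, 74.8]
eef_rot: [-3.141, -0.0, 1.771]
wrist_force: [1.1, -0.2, -1.1]
finger_gap: 15.8
finger_force: 25.0
clock: 7.1
eef_pos: [477.7, -13.5, 72.3]
eef_rot: [3.142, 0.0, 1.771]
wrist_force: [-0.8, 0.4, -2.5]
finger_gap: 15.9
finger_force: 25.0
[477.66493869 -13.46085039  72.25366406] [-0.75426454  0.40959272 -2.45956832] [0.00557651 0.04033324 0.01077612]
```

```bash
python3 -m creep '[0, 0, 1, 0, 0, 0, 0, 0, 2, 0, 0, 0, 0, 0, 3, 0, 0, 0, 0, 0, 4, 0, 0, 0, 0, 0, 4, 0, 0, 0]'
python3 -m creep '[0, 0, 1, 0, 0, 0, 0, 0, 2, 0, 0, 0, 0, 0, 3, 0, 0, 0, 0, 0, 4, 0, 0, 0, 0, 0, 4, 0, 0, 0]'
python3 -m creep '[0, 0, 1, 0, 0, 0, 0, 0, 2, 0, 0, 0, 0, 0, 3, 0, 0, 0, 0, 0, 4, 0, 0, 0, 0, 0, 4, 0, 0, 0]'
```

```text
clock: 7.6
eef_pos: [477.6, -13.5, 68.1]
eef_rot: [-3.141, -0.0, 1.771]
wrist_force: [0.7, -0.2, -2.3]
finger_gap: 15.9
finger_force: 25.0
clock: 8.1
eef_pos: [477.6, -13.5, 64.1]
eef_rot: [-3.141, -0.0, 1.771]
wrist_force: [-0.2, 0.3, -1.6]
finger_gap: 16.1
finger_force: 25.0
clock: 8.6
eef_pos: [477.6, -13.5, 60.1]
eef_rot: [-3.141, -0.0, 1.771]
wrist_force: [0.1, -0.2, -1.0]
finger_gap: 16.0
finger_force: 25.0
```

```bash
cat > chk.py <<'E'
import sys
from h import *
s=manip.read_state();f=R.from_euler("xyz",s["eef_rot"]).inv().apply(s["wrist_force"]);p=s["eef_pos"]
print("tool F",f.round(1),"rail x",round((p[0]-486.1)*.199-(p[1]+60.7)*.98,2),"z",round(p[2],1))
sys.exit(bool(np.abs(f[:2]).max()>float(sys.argv[1])))
E
python3 -m creep '[-1, 0, 0.5, 0, 0, 0, -3, 0, 0.8, 0, 0, 0, -5, 0, 0.8, 0, 0, 0, -7, 0, 0.8, 0, 0, 0, -9, 0, 0.8, 0, 0, 0]' - 14 >/dev/null; python3 chk.py 4 &&
python3 -m creep '[-2, 0, 0, 0, 0, 0, -4, 0, 0, 0, 0, 0, -6, 0, 0, 0, 0, 0, -8, 0, 0, 0, 0, 0, -10, 0, 0, 0, 0, 0]' >/dev/null && python3 chk.py 4 &&
python3 -m creep '[-2, 0, 0, 0, 0, 0, -4, 0, 0, 0, 0, 0, -6, 0, 0, 0, 0, 0, -8, 0, 0, 0, 0, 0, -10, 0, 0, 0, 0, 0]' >/dev/null && python3 chk.py 4 &&
python3 -m creep '[-2, 0, 0, 0, 0, 0, -4, 0, 0, 0, 0, 0, -6, 0, 0, 0, 0, 0, -8, 0, 0, 0, 0, 0, -10, 0, 0, 0, 0, 0]' && python3 chk.py 4
```

```text
tool F [-0.5 -0.5  1.4] rail x -38.76 z 59.5
tool F [-0.1 -1.6  1.1] rail x -28.83 z 59.4
tool F [ 0.  -0.   1.3] rail x -18.81 z 59.4
clock: 10.6
eef_pos: [485.4, -51.8, 59.4]
eef_rot: [3.142, 0.0, 1.771]
wrist_force: [-0.2, -0.6, -1.7]
finger_gap: 15.7
finger_force: 14.0
tool F [-0.6 -0.3  1.7] rail x -8.81 z 59.4
```

```bash
python3 -m creep '[-1, 0, 0, 0, 0, 0, -2, 0, 0, 0, 0, 0, -3, 0, 0, 0, 0, 0, -4, 0, 0, 0, 0, 0, -5, 0, 0, 0, 0, 0]' >/dev/null; python3 chk.py 3 &&
python3 -m creep '[-0.5, 0, 0, 0, 0, 0, -1, 0, 0, 0, 0, 0, -1.5, 0, 0, 0, 0, 0, -2, 0, 0, 0, 0, 0, -2.5, 0, 0, 0, 0, 0]' >/dev/null && python3 chk.py 3 &&
python3 -m creep '[-0.5, 0, 0, 0, 0, 0, -1, 0, 0, 0, 0, 0, -1.5, 0, 0, 0, 0, 0, -2, 0, 0, 0, 0, 0, -2.5, 0, 0, 0, 0, 0]' >/dev/null && python3 chk.py 3 &&
python3 -m creep '[-0.5, 0, 0, 0, 0, 0, -1, 0, 0, 0, 0, 0, -1.5, 0, 0, 0, 0, 0, -2, 0, 0, 0, 0, 0, -2.5, 0, 0, 0, 0, 0]' >/dev/null && python3 chk.py 3 &&
python3 -m creep '[-0.5, 0, 0, 0, 0, 0, -1, 0, 0, 0, 0, 0, -1.5, 0, 0, 0, 0, 0, -2, 0, 0, 0, 0, 0, -2.5, 0, 0, 0, 0, 0]' >/dev/null && python3 chk.py 3 &&
python3 -m creep '[-0.5, 0, 0, 0, 0, 0, -1, 0, 0, 0, 0, 0, -1.5, 0, 0, 0, 0, 0, -2, 0, 0, 0, 0, 0, -2.5, 0, 0, 0, 0, 0]' >/dev/null && python3 chk.py 3 &&
python3 -m creep '[-0.5, 0, 0, 0, 0, 0, -1, 0, 0, 0, 0, 0, -1.5, 0, 0, 0, 0, 0, -2, 0, 0, 0, 0, 0, -2.5, 0, 0, 0, 0, 0]' && python3 chk.py 3
```

```text
tool F [-0.1 -0.2  1.2] rail x -3.92 z 59.5
tool F [-0.9 -0.2  2.1] rail x -1.45 z 59.5
tool F [-0.4 -0.4  1.4] rail x 1.06 z 59.5
tool F [0.3 0.1 1.7] rail x 3.6 z 59.5
tool F [0.4 1.3 2. ] rail x 6.09 z 59.5
tool F [-0.2  0.1  1.7] rail x 8.56 z 59.5
clock: 14.1
eef_pos: [489.4, -71.3, 59.4]
eef_rot: [3.142, 0.0, 1.771]
wrist_force: [-0.0, -0.6, -1.9]
finger_gap: 15.9
finger_force: 14.0
tool F [-0.6 -0.1  1.9] rail x 11.09 z 59.4
```

```bash
python3 -m creep '[-0.5, 0, 0, 0, 0, 0, -1, 0, 0, 0, 0, 0, -1.5, 0, 0, 0, 0, 0, -2, 0, 0, 0, 0, 0, -2.5, 0, 0, 0, 0, 0]' >/dev/null; python3 chk.py 3 &&
python3 -m creep '[-0.5, 0, 0, 0, 0, 0, -1, 0, 0, 0, 0, 0, -1.5, 0, 0, 0, 0, 0, -2, 0, 0, 0, 0, 0, -2.5, 0, 0, 0, 0, 0]' >/dev/null && python3 chk.py 3 &&
python3 -m creep '[-0.5, 0, 0, 0, 0, 0, -1, 0, 0, 0, 0, 0, -1.5, 0, 0, 0, 0, 0, -2, 0, 0, 0, 0, 0, -2.5, 0, 0, 0, 0, 0]' >/dev/null && python3 chk.py 3 &&
python3 -m creep '[-0.5, 0, 0, 0, 0, 0, -1, 0, 0, 0, 0, 0, -1.5, 0, 0, 0, 0, 0, -2, 0, 0, 0, 0, 0, -2.5, 0, 0, 0, 0, 0]' >/dev/null && python3 chk.py 3 &&
python3 -m creep '[-0.5, 0, 0, 0, 0, 0, -1, 0, 0, 0, 0, 0, -1.5, 0, 0, 0, 0, 0, -2, 0, 0, 0, 0, 0, -2.5, 0, 0, 0, 0, 0]' >/dev/null && python3 chk.py 3 &&
python3 -m creep '[-0.5, 0, 0, 0, 0, 0, -1, 0, 0, 0, 0, 0, -1.5, 0, 0, 0, 0, 0, -2, 0, 0, 0, 0, 0, -2.5, 0, 0, 0, 0, 0]' >/dev/null && python3 chk.py 3 &&
python3 -m creep '[-0.5, 0, 0, 0, 0, 0, -1, 0, 0, 0, 0, 0, -1.5, 0, 0, 0, 0, 0, -2, 0, 0, 0, 0, 0, -2.5, 0, 0, 0, 0, 0]' && python3 chk.py 3
```

```text
tool F [ 0.1 -0.5  1. ] rail x 13.56 z 59.5
tool F [ 7.2 -0.2 -1.6] rail x 15.5 z 59.6
```

Contact with the stop: 7 N at rail x 15.5. I'll ease back until the force vanishes to locate the touch point.

```bash
python3 -m creep '[0.3, 0, 0, 0, 0, 0, 0.3, 0, 0, 0, 0, 0]' >/dev/null; python3 chk.py 3
python3 -m creep '[0.3, 0, 0, 0, 0, 0, 0.3, 0, 0, 0, 0, 0]' >/dev/null; python3 chk.py 3
python3 -m creep '[0.3, 0, 0, 0, 0, 0, 0.3, 0, 0, 0, 0, 0]' >/dev/null; python3 chk.py 3
```

```text
tool F [ 4.9 -0.1 -1.9] rail x 15.46 z 59.5
tool F [ 2.7  0.6 -1.6] rail x 15.39 z 59.5
tool F [ 2.1 -0.8  1.4] rail x 15.31 z 59.4
```

```bash
python3 -m creep '[0.5, 0, 0, 0, 0, 0, 1, 0, 0, 0, 0, 0, 1.35, 0, 0, 0, 0, 0, 1.35, 0, 0, 0, 0, 0, 1.35, 0, 0, 0, 0, 0]' - 20 >/dev/null; python3 chk.py 3 && 
python3 -m creep '[0, 0, 0, 0, 0, 0.06, 0, 0, 0, 0, 0, 0.12, 0, 0, 0, 0, 0, 0.18, 0, 0, 0, 0, 0, 0.24, 0, 0, 0, 0, 0, 0.3]' && python3 chk.py 3.5 &&
python3 -m creep '[0, 0, 0, 0, 0, 0.08, 0, 0, 0, 0, 0, 0.16, 0, 0, 0, 0, 0, 0.24, 0, 0, 0, 0, 0, 0.32, 0, 0, 0, 0, 0, 0.4]' && python3 chk.py 3.5 &&
python3 -c "from cell import manip;print(manip.read_state()['moment'])"
```

```text
tool F [-0.4 -0.8  1.4] rail x 13.78 z 59.4
clock: 16.7
eef_pos: [489.9, -74.0, 59.5]
eef_rot: [3.142, 0.0, 1.468]
wrist_force: [0.9, -0.0, -1.5]
finger_gap: 16.0
finger_force: 20.0
tool F [0.  0.9 1.5] rail x 13.81 z 59.5
clock: 17.2
eef_pos: [489.9, -74.0, 59.5]
eef_rot: [3.142, 0.0, 1.067]
wrist_force: [0.5, 0.4, -1.8]
finger_gap: 15.8
finger_force: 20.0
tool F [0.6 0.3 1.8] rail x 13.81 z 59.5
[-0.05983656  0.17626069 -0.03921385]
```

```bash
python3 -m creep '[0, 0, 0, 0, 0, 0.08, 0, 0, 0, 0, 0, 0.16, 0, 0, 0, 0, 0, 0.24, 0, 0, 0, 0, 0, 0.32, 0, 0, 0, 0, 0, 0.4]' >/dev/null && python3 chk.py 3.5 &&
python3 -m creep '[0, 0, 0, 0, 0, 0.08, 0, 0, 0, 0, 0, 0.16, 0, 0, 0, 0, 0, 0.24, 0, 0, 0, 0, 0, 0.32, 0, 0, 0, 0, 0, 0.4]' >/dev/null && python3 chk.py 3.5 &&
python3 -m creep '[0, 0, 0, 0, 0, 0.04, 0, 0, 0, 0, 0, 0.071, 0, 0, 0, 0, 0, 0.071, 0, 0, 0, 0, 0, 0.071]' && python3 chk.py 3.5 &&
python3 -c "from cell import manip;s=manip.read_state();print(s['moment'],s['joints'])"
```

```text
tool F [ 0.3 -0.5  1.4] rail x 13.78 z 59.4
tool F [ 0.3 -0.8  0.8] rail x 13.8 z 59.4
clock: 18.6
eef_pos: [489.9, -74.0, 59.5]
eef_rot: [3.142, 0.0, 0.201]
wrist_force: [0.7, 0.4, -1.4]
finger_gap: 15.6
finger_force: 20.0
tool F [ 0.8 -0.3  1.4] rail x 13.78 z 59.5
[-0.05958704  0.1725328  -0.00284172] [-2.23808531e-01  3.90578157e-01  1.82653363e+00 -3.03259998e-05
  9.24499790e-01  1.14622876e+00]
```

```bash
python3 -m creep '[0, 0, 0.3, 0, 0, 0, 0, 0, 0.6, 0, 0, 0, 0, 0, 0.8, 0, 0, 0]' - 10 >/dev/null; python3 chk.py 5
python3 -m creep '[0, 0, 0, 0, 0, 0, 0, 0, 0, 0, 0, 0, 0, 0, 0, 0, 0, 0, 0, 0, 0, 0, 0, 0, 0, 0, 0, 0, 0, 0]' 50
python3 -m creep '[0, 0, -5, 0, 0, 0, 0, 0, -20, 0, 0, 0, 0, 0, -40, 0, 0, 0, 0, 0, -65, 0, 0, 0, 0, 0, -90, 0, 0, 0]'
python3 -m creep '[0, 0, -30, 0, 0, 0, 0, 0, -60, 0, 0, 0, 0, 0, -60, 0, 0, 0]'
python3 - <<'E'
from h import *
np.set_printoptions(precision=1,suppress=True)
s=manip.read_state();c=Cam("wrist",st=s);d=Cam("side")
uv=c.mask(3,17,120,50);X=c.cloud(uv);z=np.percentile(X[:,2],90);m=abs(X[:,2]-z)<4;print(len(uv),z,X[m].mean(0),cv2.minAreaRect(X[m][:,:2].astype(np.float32)))
a=cv2.resize(c.p,(533,400));b=cv2.resize(d.p[230:360,345:415],(216,400));cv2.imwrite("pics/f.png",np.hstack([a,b])[:,:,::-1])
E
```

```text
tool F [ 0.8 -0.7 -1. ] rail x 13.77 z 58.6
clock: 19.4
eef_pos: [489.9, -74.0, 58.7]
eef_rot: [3.142, -0.0, 0.2]
wrist_force: [0.4, 0.1, 0.1]
finger_gap: 49.1
finger_force: 0.0
clock: 19.9
eef_pos: [489.8, -74.0, 149.9]
eef_rot: [3.142, 0.0, 0.2]
wrist_force: [-0.3, -0.3, 0.9]
finger_gap: 49.8
finger_force: 0.0
clock: 20.2
eef_pos: [491.2, -74.2, 212.8]
eef_rot: [3.139, -0.006, 0.2]
wrist_force: [-0.3, 0.2, -0.4]
finger_gap: 50.1
finger_force: 0.0
856 78.27501708304723 [492.4 -74.6  77.2] ((491.7189025878906, -74.70857238769531), (34.8544807434082, 15.21149730682373), 11.374486923217773)
```

View pics/f.png

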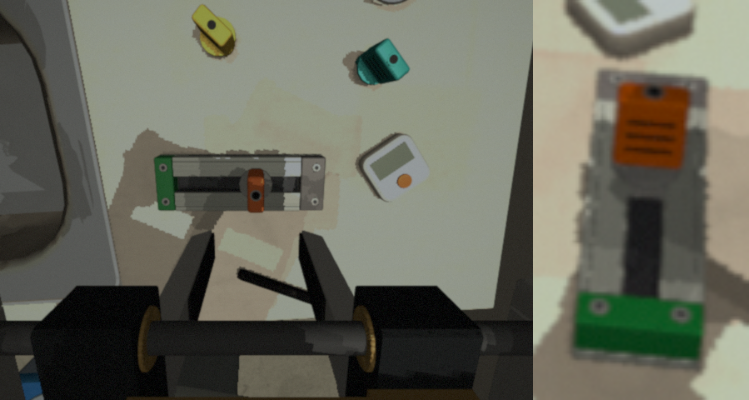

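The final view shows the anchor seated in the rail at (256,190). Its handle lies across the slot at 11.4°, perpendicular to the slot. The top is at z 77, which matches a flange resting on the lips, and the gripper is clear.

```bash
python3 -c "from cell import manip;print(manip.sign_off())"
```

```text
the job is handed in; nothing more can be done
None
```

The anchor is in the rail, slid to the stop (about 7 N at contact), backed off 1.5 mm, turned a quarter turn and let go; I handed in at about 20 s, without a lift test of the catch.

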